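Find the hidden release notch and pop the case open

TASK

Pop open the lid of the grey storage case: feel along the ledge behind its lid with a fingertip to find the hidden notch, then press the plate inside the notch fully down, so that the lid tips up and stays ajar, and take the hand away. Do it all with the fingertips, without leaning hard on the case; do not touch the lid itself, and leave the things standing around where they are.

Things in the scene. Friction and masses are not known exactly. Their poses are not given: they have to be found in the camera images.
- case: fixed storage case of grey painted sheet metal, 148 mm (its x, front to back) x 270 mm (its y) x 85 mm high, front (-x) roughly toward the robot. Origin at the centre of its underside on the table, z up. The lidded tub takes x from -74 to +30 mm and is 85 mm high with its lid; behind it, x from +30 to +74 mm, runs a lower, bare aluminium ledge, open to the back
- ledge (a point): middle of the ledge's flat top, 55 mm above the table; axes as the case. The rigid ledge spans x -22..+22, y -130..+130 mm (a 5 mm cheek of equal height at each end); the tub's wall rises 30 mm on its -x side. It has five butted segments 52 mm long, centred at y = -104, -52, 0, 52, 104 mm; one, a different one each time, not told which, has the notch
- ledge_end (a point): the +y end of the ledge's flat top, 130 mm from its middle, 55 mm above the table. The notch: a groove across the full 44 mm depth of the ledge, 44 mm long in y in the middle of its segment, open above and to the back. Its floor is the release plate, of the same metal, 8 mm below the ledge top (47 mm above the table) at rest, 17 mm below when fully pressed
- lid: the case's flat grey sheet-metal lid, 104 x 270 x 3 mm, hinged on its back edge at the top of the tub; origin on the hinge line (case x = +30 mm, y = 0, 82 mm above the table). Driven by a rocker under the release plate; not to be touched
- lid_angle (a joint): opening angle of the lid, rad: 0 shut, about 0.35 popped open (front edge about 36 mm up). It follows the release plate: 0.039 rad per mm
- release_depth (a joint): how far the release plate in the notch is pressed down, m: 0 at rest, 0.009 at its stop. It moves straight down, takes about 5 to 12 N on any part of it and stays where it is left (no spring back)
- tin_22: loose bystander: an open round balm tin, bamboo sleeve and pale pink filling, 70 mm across, 31 mm high, standing on the table; origin at the centre of its underside
- tin_25: loose bystander: an open round balm tin, bamboo sleeve and pale pink filling, 70 mm across, 31 mm high, standing on the table; origin at the centre of its underside
- tin_28: loose bystander: an open round balm tin, bamboo sleeve and pale pink filling, 70 mm across, 31 mm high, standing on the table; origin at the centre of its underside
- tin_31: loose bystander: an open round balm tin, bamboo sleeve and pale pink filling, 70 mm across, 31 mm high, standing on the table; origin at the centre of its underside
- lid_1: loose bystander: a round bamboo screw lid, 71 mm across, 17 mm high, lying on the table; origin at the centre of its underside
- marker: loose bystander: a marker pen lying on the table, 19 x 132 x 16 mm; origin under its middle
- timer: loose bystander: a round white kitchen timer with a bar dial, 64 mm across, 38 mm high; origin at the centre of its underside

How it is judged:
By the outcome, as a careful person would: the job done as asked, in the order asked, and still so for the second after the job is handed in, with the robot touching nothing.
It also fails if it takes over 58 s, if anything falls off the work surface, if the arm or the gripper's body presses on something with over 40 N, if the wrist force passes 120 N, or if a joint passes its speed limit or range.

ROBOT

A 6-joint arm with a two-finger parallel gripper is mounted at the origin on a cart in front of the work surface, level with it; the furniture and walls round the work are solid. World frame = base frame: x ahead of the robot, y to its left, z up, the work surface at z = 0. Lengths are in m, angles in rad, forces in N, time in s.
With the tool pointing down it reaches from about 0.35 to 0.775 m from the base axis. Payload 5.5 kg.
Tool frame: the origin (TCP) lies at the very end of the fingers, on their centre line; the grasp point (between the pads) lies 19 mm behind it; z points along the fingers, y is the line along which they close (so a half turn about z gives the same grasp; the last joint's range is limited). The gripper opens to 85 mm and grips with 20 to 120 N. Pads are 22 mm wide; open, the fingers measure 114 mm over their backs; the gripper's body (76 mm by 85 mm) begins 54 mm behind the grasp point. The pads swing forward as they close: fully open they stand 13 mm farther back than shut.
Start: joints at [1.202, 0.313, 0.046, 1.304, 0, 1.431], TCP at [0.13, 0.56, 0.231] pointing down, gripper open.
Joint ranges: [-2.76, 2.76], [-0.86, 1.69], [-1.03, 1.26], [-2.2, 2.34], [-1.47, 1.5], [-3.14, 3.14]. Speed limits (rad/s): [2.57, 2.57, 3.14, 3.14, 3.14, 3.14].

INTERFACE

Orientations are given as a unit quaternion [w, x, y, z].
In Python, from workcell import env, cams, ticket, spotter gives the robot as it stands.
- The arm moves only by the tool jog_arm, never from a script. Its argument "increments" is a list that holds one entry, the list of rows, each a list of 7 numbers: the shift along the tool's x, y, z in units of 0.25 m (1.0 is 0.25 m), then the turn, a rotation vector about the tool's x, y, z in units of 180 degrees (1.0 is 180 degrees), then the closure in counts, from 0 (fully open) to 255 (shut). A call has 1 to 20 rows; each row shifts and turns the commanded pose from where the row before left it, along the tool's axes as they then stand; what a row does not reach is not made up. A row lasts 1/10 s, in which the tool goes at most 50 mm and 8.59 degrees, less where a joint would pass 70% of its speed; a pose out of reach is approached as far as the arm can. A call with a number of a shift or a turn outside -1 to 1 is refused whole. A call with a gripper value outside its range is refused whole. The fingers move at their own pace and stop on an object; "force" is the grip in N (left out, the last holds). Time passes only in rows, so rows that do not move let the fingers close. It gives the time, the measured TCP pose, the force, the opening and the grip force at its end, in the units of the state.
- env.get_state(): the state, without advancing time (a new reading comes with each control period).
- cams.read_camera(name): name is "scene" or "top"; returns a dict with "pixels" (384x512x3 uint8, red, green, blue), "fx", "fy", "cx", "cy" (pixels), "k1" (the pictures are not rectified: a ray, as slopes to the right and down, at radius r is drawn at 1 + k1 r^2 times it, then the intrinsics apply), "xyz" and "attitude" of the camera in the world. Camera axes: x right, y down, z forward; pixel columns grow to the right and rows downward; lengths in m; the calibration is good to about 2 mm. A picture is of the moment at which its call begins. There is no depth.
- ticket.hand_in(): hands the job in; it is judged then, once.
Trained networks look in the newest picture that a camera, given by its name, has taken for a name from the list of things; names that differ only in an ending like _2 or _b are one class to them, and where a whole thing is asked for, a point or a joint stands for the part that bears it (a point fixed in the world has none). Each returns a list of dicts, best first, with "conf" (0 to 1); they miss things now and then, are a little off and sometimes report something else, mostly with a low value. They report only what shows in the picture. A call takes as long as a camera call.
- spotter.find_in(target, camera): "uv" ([column, row] in pixels, amid what is visible of it).
- spotter.cut_out(target, camera): "region" (384x512 bool, what is visible of it) and "uv" ([column, row] in pixels, amid what is visible of it).
- spotter.landmark_of(target, camera): "uv" ([column, row] in pixels: a listed point, or the origin of a listed thing).
The state is a dict: "clock": time; "joint_pos": joint angles; "qvel": joint speeds; "tau": joint torques, N m; "tcp_pos": TCP position; "orientation": TCP orientation; "wrist_force": force on the tool from outside, world axes, zero at the start; "ft_torque": the same for the moment, N m; "finger_gap": finger opening in m; "grip_force": force on a finger pad.
Only numpy, scipy, OpenCV 4.12 (cv2) and the standard library are available. Lean on these libraries where they do the work, as an engineer would, in place of code of your own. Each camera call takes 0.05 s, during which the arm holds its last target. There are 200 camera calls.

## Working session

There is one attempt and no reset: what is moved stays moved. The work goes in short steps, Python scripts to look and compute and a tool call to move; the robot and the scene stay as the last step left them, time stands still between calls to the robot, and variables do not carry over. Pictures are saved under pics/ and viewed, at most 10 in all, crops included, and the job is handed in when it is done.

Besides the shell and the picture viewer there is one more tool, called after "Emit:" as name(argument=value, ...) on one line, values as JSON. jog_arm: Moves the arm, as the interface text tells. Shifts and turns lie within -1 to 1; 1 stands for 0.25 m of shift or 180 degrees of turn. Its arguments: {"type":"object","properties":{"increments":{"type":"array"},"force":{"type":"number"}},"required":["increments"]}

```bash
mkdir -p pics; cat > h.py <<'E'
import numpy as np, cv2
from scipy.spatial.transform import Rotation as R
from workcell import env, cams, ticket, spotter
def rot(c):
    a=np.array(c["attitude"],float)
    return R.from_quat(a[[1,2,3,0]]).as_matrix() if a.size==4 else a
def ray(c,uv):
    d=np.array([(uv[0]-c["cx"])/c["fx"],(uv[1]-c["cy"])/c["fy"]]);p=d.copy()
    for _ in range(20): p=d/(1+c["k1"]*(p@p))
    return rot(c)@np.array([p[0],p[1],1])
def at_z(c,uv,z):
    r=ray(c,uv);o=np.array(c["xyz"]);return o+r*(z-o[2])/r[2]
def save(c,n): cv2.imwrite("pics/"+n,c["pixels"][:,:,::-1])
E
python3 - <<'E'
from h import *
np.set_printoptions(precision=4,suppress=True)
for n in("top","scene"):
    c=cams.read_camera(n);save(c,n+"0.png");print(n,c["xyz"],c["attitude"],c["fx"],c["k1"])
    for t,z in(("case",0),("ledge",.055),("ledge_end",.055),("lid",.082)):
        for d in spotter.landmark_of(t,n)[:2]: print(t,d["conf"],np.array(d["uv"]),at_z(c,d["uv"],z))
    for t,z in(("tin_22",.0),("lid_1",.0),("marker",.0),("timer",.0)):
        for d in spotter.landmark_of(t,n)[:5]: print(t,d["conf"],np.array(d["uv"]),at_z(c,d["uv"],z))
s=env.get_state();print(s)
E
```

```text
top [0.4501 0.089  1.1533] [ 0.0199 -0.7056  0.708  -0.0216] 406.0894049462492 -0.09426164973981636
case 0.92 [260.9 181.9] [0.5336 0.0559 0.    ]
case 0.33 [129.4 197. ] [0.4917 0.4324 0.    ]
ledge_end 0.97 [213.3 171.1] [0.5595 0.1866 0.055 ]
lid 0.84 [129.8 196.9] [0.489  0.4069 0.082 ]
lid 0.68 [260.9 173.7] [0.5494 0.0581 0.082 ]
tin_22 0.88 [255.4 121.4] [0.7084 0.0708 0.    ]
tin_22 0.72 [227.4 122.1] [0.7066 0.1514 0.    ]
tin_22 0.62 [290.6 120.3] [ 0.7115 -0.0308  0.    ]
tin_22 0.2 [260.8 172.2] [0.5613 0.056  0.    ]
tin_22 0.19 [212.2 171.1] [0.565  0.1947 0.    ]
lid_1 0.84 [129.8 196.9] [0.492  0.4313 0.    ]
lid_1 0.68 [260.9 173.7] [0.557  0.0558 0.    ]
marker 0.59 [146.  252.1] [0.3349 0.3832 0.    ]
timer 0.97 [361.7 218.5] [ 0.428  -0.2317  0.    ]
scene [-0.1576 -0.5619  1.1465] [-0.3247  0.8608 -0.3675  0.1361] 494.14274843053545 0.07044168310540072
case 0.85 [270.9 206.8] [0.546  0.0586 0.    ]
ledge 0.95 [281.2 186.6] [0.5898 0.0591 0.055 ]
ledge_end 0.65 [246.3 165.1] [0.5816 0.1957 0.055 ]
lid 0.78 [276.7 185.9] [0.5644 0.0549 0.082 ]
lid 0.73 [173.4 156.6
[... 349 characters left out ...]
699 0.3819 0.    ]
marker 0.48 [145.7 185.4] [0.3409 0.3981 0.    ]
timer 0.48 [321.7 291.6] [ 0.4279 -0.23    0.    ]
timer 0.46 [282.4 187.9] [0.626  0.0841 0.    ]
timer 0.28 [272.8 211.6] [0.5364 0.0421 0.    ]
{'clock': 0.9, 'joint_pos': array([ 1.2024,  0.3132,  0.0461,  1.3036, -0.    ,  1.4312]), 'qvel': array([-0.0003,  0.0007,  0.0006, -0.0011, -0.0014, -0.003 ]), 'tau': array([ -0.0001, -48.0445,  29.8816,  -0.    ,  -0.0001,   0.    ]), 'tcp_pos': array([0.1304, 0.5601, 0.2313]), 'orientation': array([0.    , 0.1142, 0.9935, 0.    ]), 'wrist_force': array([0.8884, 0.1324, 0.039 ]), 'ft_torque': array([0.0077, 0.0188, 0.0276]), 'grip_force': 0.0, 'finger_gap': 0.08537475791668278}
```

```bash
python3 - <<'E'
import cv2
a=cv2.imread("pics/top0.png")[80:290,90:410];b=cv2.imread("pics/scene0.png")[120:330,110:430]
a=cv2.resize(a,None,fx=2.5,fy=2.5,interpolation=2);b=cv2.resize(b,None,fx=2.5,fy=2.5,interpolation=2)
cv2.imwrite("pics/t1.png",a);cv2.imwrite("pics/s1.png",b)
E
```

```text
(no output)
```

View pics/t1.png

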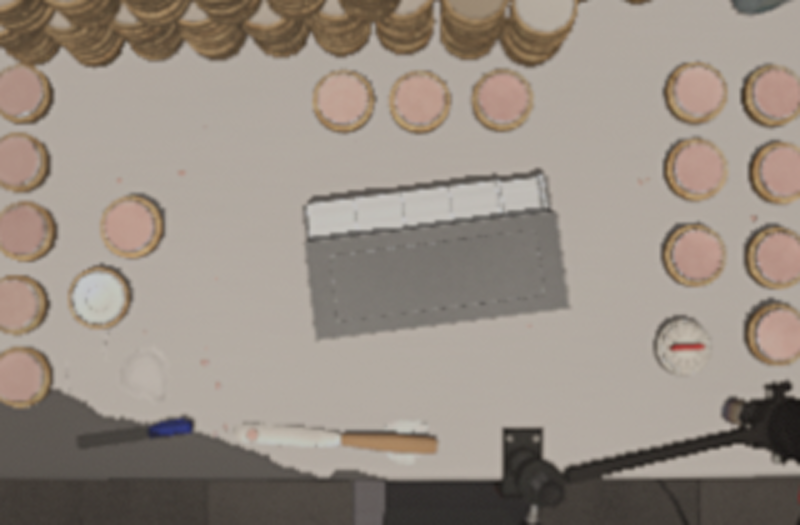

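View pics/s1.png

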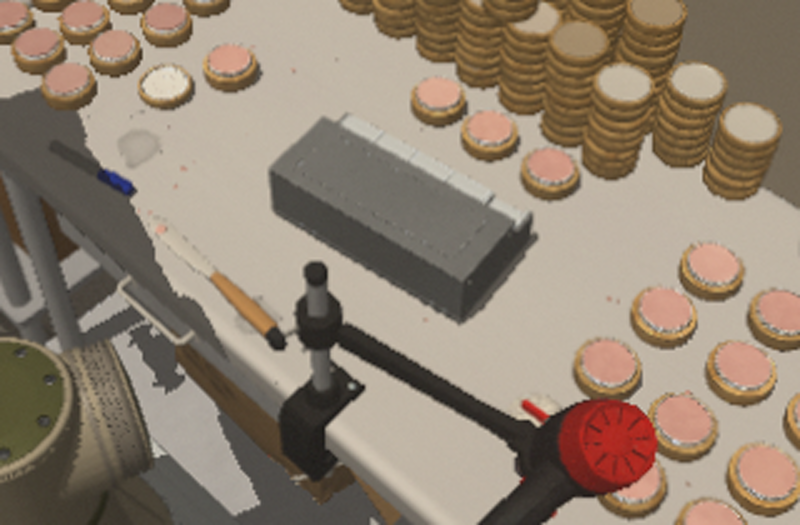

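The top view shows the grey lid with the bright ledge behind it, from crop (306,220) to (548,190). It has four segment joints near columns 355, 403, 450 and 498, and the area round the -y end looks slightly different. Three tins stand behind the ledge, and a lamp or clamp arm stands at the front right. Next I'll fit the ledge and triangulate the lamp.

```bash
python3 - <<'E'
from h import *
np.set_printoptions(precision=4,suppress=True)
c=cams.read_camera("top");s=cams.read_camera("scene")
g=c["pixels"].astype(int);roi=np.zeros(g.shape[:2],bool);roi[140:185,205:315]=1
m=(g.min(2)>185)&(g.max(2)-g.min(2)<12)&roi
n,l,st,_=cv2.connectedComponentsWithStats(m.astype(np.uint8));k=1+st[1:,4].argmax();print(st[k])
m=cv2.morphologyEx(m.astype(np.uint8),cv2.MORPH_CLOSE,np.ones((3,3)));v,u=np.nonzero(m)
P=np.array([at_z(c,p,.055)[:2] for p in zip(u,v)]).astype(np.float32)
r=cv2.minAreaRect(P);print(r,cv2.boxPoints(r))
reg=[d for d in spotter.cut_out("case","top")][0];print(reg["conf"],reg["region"].sum())
v,u=np.nonzero(reg["region"]);Q=np.array([at_z(c,p,.07)[:2] for p in zip(u,v)]).astype(np.float32);r=cv2.minAreaRect(Q);print(r,cv2.boxPoints(r))
def tri(a,b):
    o1,o2=np.array(c["xyz"]),np.array(s["xyz"]);r1,r2=ray(c,a),ray(s,b)
    t=np.linalg.lstsq(np.c_[r1,-r2],o2-o1,rcond=None)[0];p,q=o1+t[0]*r1,o2+t[1]*r2
    return (p+q)/2,np.linalg.norm(p-q)
print("lamp",tri((402,252),(352,298)));print("post",tri((308,276),(236,228)))
for uv in((309,156),(302,157)):print(at_z(c,uv,.055))
cv2.imwrite("pics/led.png",cv2.resize(c["pixels"][140:190,205:320,::-1],None,fx=6.5,fy=6.5,interpolation=0))
E
```

```text
[214 163  42  10 111]
((0.5810688734054565, 0.0795721709728241), (0.029756592586636543, 0.21008922159671783), 6.867557048797607) [[ 0.5537  0.1821]
 [ 0.5789 -0.0265]
 [ 0.6084 -0.0229]
 [ 0.5833  0.1856]]
0.81 4164
((0.5227559208869934, 0.049392133951187134), (0.14217442274093628, 0.27810975909233093), 5.754266262054443) [[ 0.4381  0.1806]
 [ 0.466  -0.0961]
 [ 0.6074 -0.0818]
 [ 0.5795  0.1949]]
lamp (array([ 0.3645, -0.3134,  0.1492]), np.float64(0.055442297229498214))
post (array([ 0.3039, -0.0456,  0.2244]), np.float64(0.004691253539939137))
[ 0.6001 -0.0743  0.055 ]
[ 0.5974 -0.0551  0.055 ]
```

View pics/led.png

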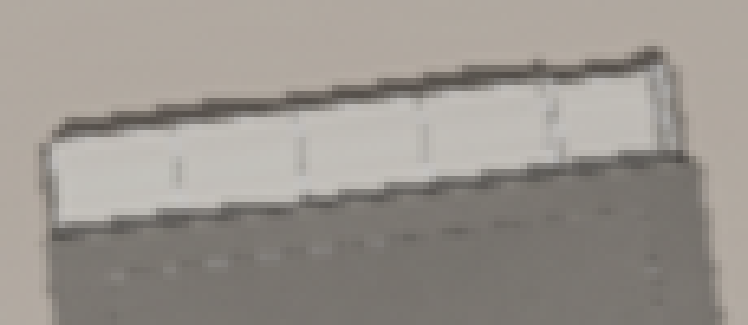

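The close-up shows joints at crop columns 180, 300, 423 and 552, and the last segment (-y) has a step at 650–665, so the notch may be there. Ledge middle ≈ (0.575, 0.055), yaw ≈ 6.3°. I'll go above the segment at y = -52 with the fingers shut.

Emit:
jog_arm(increments=[[[-0.142,-0.11,0,0,0,0,255],[-0.142,-0.11,0,0,0,0,255],[-0.142,-0.11,0,0,0,0,255],[-0.142,-0.11,0,0,0,0,255],[-0.142,-0.11,0,0,0,0,255],[-0.142,-0.11,0,0,0,0,255],[-0.142,-0.11,0,0,0,0,255],[-0.142,-0.11,0,0,0,0,255],[-0.142,-0.11,0,0,0,0,255],[-0.142,-0.11,0,0,0,0,255],[-0.142,-0.11,0,0,0,0,255],[-0.142,-0.11,0,0,0,0,255],[-0.142,-0.11,0,0,0,0,255],[-0.142,-0.11,0,0,0,0,255],[-0.142,-0.11,0,0,0,0,255],[-0.142,-0.11,0,0,0,0,255],[0,0,0,0,0,-0.027,255],[0,0,0,0,0,-0.027,255],[0,0,0,0,0,-0.027,255],[0,0,0,0,0,-0.027,255]]], force=30)

```text
clock: 3.05
tcp_pos: [0.5839, 0.0024, 0.2311]
orientation: [-0.0, -0.057, 0.998, 0.0]
wrist_force: [-0.4, -0.4, -0.4]
finger_gap: -0.0001
grip_force: 0.0
```

Emit:
jog_arm(increments=[[[0,0,0.13,0,0,0,255],[0,0,0.13,0,0,0,255],[0,0,0.13,0,0,0,255],[0,0,0.13,0,0,0,255],[0,0,0,0,0,0,255]]])

```text
clock: 3.55
tcp_pos: [0.5802, 0.0031, 0.0968]
orientation: [-0.004, -0.055, 0.998, 0.001]
wrist_force: [-0.4, -0.3, 0.4]
finger_gap: 0.0004
grip_force: 0.0
```

```bash
python3 - <<'E'
from h import *
s=env.get_state();print(s["tcp_pos"],s["wrist_force"])
c=cams.read_camera("scene")
a=c["pixels"][120:240,190:350,::-1];t=cams.read_camera("top")["pixels"][120:240,190:350,::-1]
cv2.imwrite("pics/ap.png",cv2.resize(np.vstack([a,t]),None,fx=2.5,fy=2.5,interpolation=2))
E
```

```text
[0.58016061 0.00314858 0.09675007] [-0.35816465 -0.28899407  0.4453726 ]
```

View pics/ap.png

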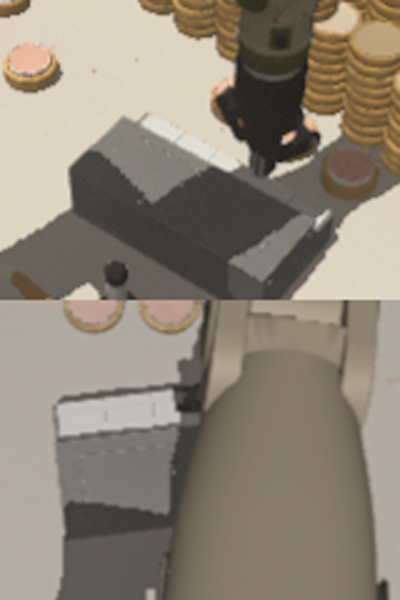

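The scene view shows the fingertips (crop 262,165) right over the ledge behind the lid. I'll shift 5 mm away from the lid and then lower gently.

Emit:
jog_arm(increments=[[[-0.024,0,0,0,0,0,255],[0,0,0.05,0,0,0,255],[0,0,0.05,0,0,0,255],[0,0,0.03,0,0,0,255],[0,0,0,0,0,0,255],[0,0,0,0,0,0,255]]])

```text
clock: 4.25
tcp_pos: [0.5894, 0.0034, 0.0683]
orientation: [-0.001, -0.055, 0.998, 0.0]
wrist_force: [0.5, 0.0, 0.0]
finger_gap: 0.0
grip_force: 0.0
```

Emit:
jog_arm(increments=[[[0.008,0,0.016,0,0,0,255],[0,0,0.012,0,0,0,255],[0,0,0.008,0,0,0,255],[0,0,0.008,0,0,0,255],[0,0,0,0,0,0,255],[0,0,0,0,0,0,255]]])

```text
clock: 4.85
tcp_pos: [0.5879, 0.0031, 0.0578]
orientation: [0.0, -0.055, 0.998, 0.0]
wrist_force: [0.4, -0.0, -0.4]
finger_gap: 0.0002
grip_force: 0.0
```

Emit:
jog_arm(increments=[[[0,0,0.006,0,0,0,255],[0,0,0,0,0,0,255]]])

```text
clock: 5.05
tcp_pos: [0.5878, 0.0031, 0.0562]
orientation: [-0.0, -0.055, 0.998, 0.0]
wrist_force: [-0.0, 0.1, 0.4]
finger_gap: -0.0
grip_force: 0.0
```

Emit:
jog_arm(increments=[[[0,0,0.004,0,0,0,255],[0,0,0.004,0,0,0,255],[0,0,0,0,0,0,255]]])

```text
clock: 5.35
tcp_pos: [0.588, 0.0031, 0.0551]
orientation: [0.0, -0.055, 0.998, -0.0]
wrist_force: [-1.7, 0.2, 4.6]
finger_gap: 0.0
grip_force: 2.6
```

Light contact on the ledge top at z = 55.1 mm, so this segment is solid. I'll feel along toward -y, keeping it just touching.

Emit:
jog_arm(increments=[[[0,-0.02,0,0,0,0,255],[0,-0.02,0,0,0,0,255],[0,-0.02,0,0,0,0,255],[0,-0.02,0,0,0,0,255],[0,0,0,0,0,0,255]]])

```text
clock: 5.85
tcp_pos: [0.5908, -0.0169, 0.0551]
orientation: [0.001, -0.055, 0.998, 0.0]
wrist_force: [1.1, 1.3, 5.1]
finger_gap: -0.0
grip_force: 2.6
```

Emit:
jog_arm(increments=[[[0,-0.02,0,0,0,0,255],[0,-0.02,0,0,0,0,255],[0,-0.02,0,0,0,0,255],[0,-0.02,0,0,0,0,255],[0,-0.02,0,0,0,0,255],[0,-0.01,0,0,0,0,255],[0,0,0,0,0,0,255],[0,0,0,0,0,0,255]]])

```text
clock: 6.65
tcp_pos: [0.5929, -0.0442, 0.0541]
orientation: [-0.0, -0.055, 0.998, 0.0]
wrist_force: [0.2, -0.5, -0.3]
finger_gap: -0.0
grip_force: 0.0
```

The force vanished and the tip dropped below ledge level, so the notch is in the y = -104 segment. Centring a little, then lowering to the plate.

Emit:
jog_arm(increments=[[[0,-0.012,0,0,0,0,255],[0,0,0.008,0,0,0,255],[0,0,0.008,0,0,0,255],[0,0,0.008,0,0,0,255],[0,0,0.008,0,0,0,255],[0,0,0,0,0,0,255]]])

```text
clock: 7.25
tcp_pos: [0.5933, -0.0469, 0.0463]
orientation: [-0.0, -0.055, 0.998, 0.0]
wrist_force: [-0.8, 0.6, 1.5]
finger_gap: 0.0
grip_force: 0.6
```

Emit:
jog_arm(increments=[[[0,0,0.006,0,0,0,255],[0,0,0.006,0,0,0,255],[0,0,0.006,0,0,0,255],[0,0,0,0,0,0,255]]])

```text
clock: 7.65
tcp_pos: [0.5933, -0.0469, 0.0424]
orientation: [0.0, -0.055, 0.998, -0.0]
wrist_force: [-1.2, 0.4, 5.4]
finger_gap: 0.0001
grip_force: 2.7
```

Emit:
jog_arm(increments=[[[0,0,0.006,0,0,0,255],[0,0,0.006,0,0,0,255],[0,0,0.004,0,0,0,255],[0,0,0,0,0,0,255]]])

```text
clock: 8.05
tcp_pos: [0.5934, -0.047, 0.0385]
orientation: [0.0, -0.055, 0.998, -0.0]
wrist_force: [-2.7, 0.2, 7.3]
finger_gap: 0.0001
grip_force: 2.9
```

Emit:
jog_arm(increments=[[[0,0,0.004,0,0,0,255],[0,0,0,0,0,0,255]]])

```text
clock: 8.25
tcp_pos: [0.5934, -0.047, 0.038]
orientation: [0.0, -0.055, 0.998, -0.0]
wrist_force: [-3.5, 0.1, 9.6]
finger_gap: 0.0003
grip_force: 4.8
```

Emit:
jog_arm(increments=[[[0,0,0.004,0,0,0,255],[0,0,0,0,0,0,255]]])

```text
clock: 8.45
tcp_pos: [0.5934, -0.0469, 0.0379]
orientation: [0.0, -0.055, 0.998, -0.0]
wrist_force: [-5.4, 1.4, 15.0]
finger_gap: 0.0
grip_force: 7.9
```

The plate is at its stop: force is rising with no more travel. Lifting straight out.

Emit:
jog_arm(increments=[[[0,0,-0.02,0,0,0,255],[0,0,-0.04,0,0,0,255],[0,0,-0.06,0,0,0,255],[0,0,-0.1,0,0,0,255],[0,0,-0.13,0,0,0,255],[0,0,-0.15,0,0,0,255],[0,0,-0.15,0,0,0,255],[0,0,-0.15,0,0,0,255],[0,0.15,0,0,0,0,255],[0,0.15,0,0,0,0,255],[0,0.15,0,0,0,0,255],[0,0.15,0,0,0,0,255],[0,0.15,0,0,0,0,255],[0,0.15,0,0,0,0,255],[0,0.15,0,0,0,0,255],[0,0.15,0,0,0,0,255],[0,0.15,0,0,0,0,255],[0,0.15,0,0,0,0,255],[0,0,0,0,0,0,255],[0,0,0,0,0,0,255]]])

```text
clock: 10.45
tcp_pos: [0.5516, 0.3265, 0.2356]
orientation: [-0.0, -0.056, 0.998, -0.0]
wrist_force: [0.3, -0.7, -0.2]
finger_gap: -0.0003
grip_force: 0.0
```

```bash
python3 - <<'E'
from h import *
s=env.get_state();print(s["tcp_pos"],s["wrist_force"])
c=cams.read_camera("scene")
a=c["pixels"][120:240,190:350,::-1];t=cams.read_camera("top")["pixels"][100:220,190:350,::-1]
cv2.imwrite("pics/end.png",cv2.resize(np.vstack([a,t]),None,fx=2.5,fy=2.5,interpolation=2))
E
```

```text
[0.5516355  0.3264798  0.23558372] [ 0.33029066 -0.6516197  -0.21542566]
```

View pics/end.png

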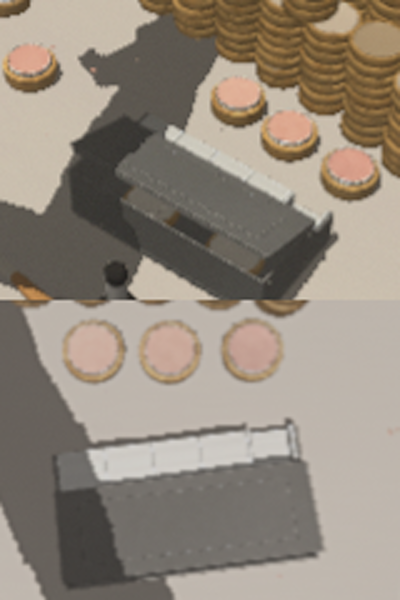

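The lid is ajar (its front edge is raised in the scene crop around (190,230), showing the tub inside), the tins haven't moved, and the hand is clear.

```bash
python3 -c "
from workcell import ticket
print(ticket.hand_in())"
```

```text
the job is handed in; nothing more can be done
None
```

The lid is popped open and stays ajar: I found the notch by touch in the y = -104 mm segment, pressed the plate to its stop with about 15 N, withdrew the hand without disturbing the tins behind the case, and handed in the job at about 10.5 s.

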